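# Turn the sprinkle carousel to the yellow-lidded jar

## Task

Push the sprinkle carousel round by its spokes, with a fingertip, until the jar with the yellow lid stands squarely in front of the tip of the red arrow on the table, and leave it there. Turn it gently, without spinning it, and push on nothing but the spokes: the jars and the wooden plate under them are not to be touched, the jars stay standing in their collars, and the other things on the table stay where they are.

Things in the scene. Friction and masses are not known exactly. Their poses are not given: they have to be found in the camera images.
- stand: fixed stand of the carousel: black foot 150 mm across with a flat strap, and on the table a red arrow 8 mm high, 44 mm wide, whose tip points at the axle. Origin on the table on the axle's line, z up; its own -x axis points from the axle to the arrow, which lies 125 (tip) to 196 mm out.
- arrow (a point): tip of the red arrow, 8 mm above the table, 125 mm out from the axle
- carousel (a joint): turn of the carousel, rad, grows anticlockwise seen from above, 0 at the start; turns freely both ways without end stops, stays where it is left (friction about 0.12 N m, no spring, does not coast)
- axle (a point): point on the axle at the height of the plate's top (44 mm above the table)
- plate: the round wooden plate of the carousel, which turns with the spokes; origin on the axle at the plate's underside, 35 mm above the table. It is 180 mm across, 9 mm thick, with three steel collars 9 mm high, 63 mm inside, their centres 52 mm from the axle and 120 degrees apart, one jar in each; a steel knob 33 mm high in the middle.
- spoke_a (a point): black ball (20 mm) at the end of a straight steel spoke 14 mm thick that sticks out level from the plate's edge, its axis 40 mm above the table. Point at the ball's centre, 167 mm from the axle; the bare spoke lies 90 to 157 mm out. Three spokes, 120 degrees apart, midway between the jars; they turn with the carousel.
- spoke_b (a point): black ball (20 mm) at the end of a straight steel spoke 14 mm thick that sticks out level from the plate's edge, its axis 40 mm above the table. Point at the ball's centre, 167 mm from the axle; the bare spoke lies 90 to 157 mm out. Three spokes, 120 degrees apart, midway between the jars; they turn with the carousel.
- spoke_c (a point): black ball (20 mm) at the end of a straight steel spoke 14 mm thick that sticks out level from the plate's edge, its axis 40 mm above the table. Point at the ball's centre, 167 mm from the axle; the bare spoke lies 90 to 157 mm out. Three spokes, 120 degrees apart, midway between the jars; they turn with the carousel.
- yellow_jar: jar of pink sprinkles with a yellow lid, 57 dia x 90 mm: the one wanted. Stands loose in a collar, 44 mm above the table. Origin at the centre of its underside, z up.
- blue_jar: jar with a blue lid, 45 dia x 60 mm. Stands loose in a collar, 44 mm above the table. Origin at the centre of its underside, z up.
- black_jar: jar with a black lid, 49 dia x 75 mm. Stands loose in a collar, 44 mm above the table. Origin at the centre of its underside, z up.
- shaker: steel sugar shaker, 64 dia x 73 mm, loose bystander on the table. Origin at the centre of its underside.
- cutter: steel ring cutter, 68 dia x 42 mm, loose bystander on the table. Origin at the centre of its underside.
- nozzle: white conical piping nozzle, 32 dia x 42 mm, loose bystander on the table. Origin at the centre of its underside.
Not all that is in view belongs to the job. Leave any green or purple look-alike of the yellow_jar alone.

How it is judged:
By the outcome, as a careful person would: the job done as asked, in the order asked, and still so for the second after the job is handed in, with the robot touching nothing.
It also fails if it takes over 72 s, if anything falls off the work surface, if the arm or the gripper's body presses on something with over 40 N, if the wrist force passes 120 N, or if a joint passes its speed limit or range.

## Robot

A 6-joint arm with a two-finger parallel gripper is mounted at the origin on a cart in front of the work surface, level with it; the furniture and walls round the work are solid. World frame = base frame: x ahead of the robot, y to its left, z up, the work surface at z = 0. Lengths are in mm, angles in rad, forces in N, time in s.
With the tool pointing down it reaches from about 350 to 775 mm from the base axis. Payload 7.3 kg.
Tool frame: the origin (TCP) lies at the very end of the fingers, on their centre line; the grasp point (between the pads) lies 19 mm behind it; z points along the fingers, y is the line along which they close (so a half turn about z gives the same grasp; the last joint's range is limited). The gripper opens to 92 mm and grips with 3 to 60 N. Pads are 19 mm wide; open, the fingers measure 130 mm over their backs; the gripper's body (75 mm by 190 mm) begins 47 mm behind the grasp point.
Start: joints at [-1.408, 0.342, 1.524, -0, 1.275, -0.146], TCP at [159.578, -500.18, 226.741] pointing down, gripper open.
Joint ranges: [-2.53, 2.53], [-0.77, 2.02], [0.04, 2.7], [-1, 4.14], [0.28, 2.66], [-3.11, 3.11]. Speed limits (rad/s): [2.57, 2.57, 3.14, 3.14, 3.14, 3.14].

## Interface

Orientations are given as [roll, pitch, yaw] about the fixed x, y, z axes, in that order (R = Rz(yaw) Ry(pitch) Rx(roll)).
In Python, from plant import get_obs, vision, workorder gives the robot as it stands.
- The arm moves only by the shell command python3 -m pendant 'ROWS' [OPENING]. ROWS is a JSON object of lists of equal length, an entry for each row: "dp": the shift along the tool's x, y, z in m, a list of three; "rotation": the turn, a rotation vector about the tool's x, y, z in rad, a list of three. A call has 1 to 8 rows; each row is the pose to reach, as a shift and turn from the pose commanded when the call began, along the tool's axes at that moment; what a row does not reach only later rows make up. A row lasts 1/8 s, in which the tool goes at most 62.5 mm and 10.7 degrees, less where a joint would pass 70% of its speed; a pose out of reach is approached as far as the arm can. A call with a gripper value outside its range is refused whole. OPENING is the finger opening in m, from 0 to 0.0918, set as the call begins (- or left out, the last holds). The fingers move at their own pace and stop on an object; the grip force is fixed at half the most. Time passes only in rows, so rows that repeat a pose let the fingers close. It gives the time, the measured TCP pose, the force, the opening and the grip force at its end, in the units of the state.
- get_obs(): the state, without advancing time (a new reading comes with each control period).
- vision.capture(name): name is "scene" or "top" or "wrist"; returns a dict with "pixels" (420x560x3 uint8, red, green, blue), "vfov" (degrees; the focal length in pixels is half the picture's height over the tangent of half this angle, whatever the lens; pixels are square), "cx", "cy" (the principal point, pixels), "pose" (4x4, takes a point from camera to world coordinates); the wrist camera has in their place "T_tool_cam" (4x4, takes a point from camera to tool coordinates, whose origin is the TCP and whose axes are the flange's). Camera axes: x right, y up, looking along -z (the intrinsics and any distortion apply to the point x, -y, -z); pixel columns grow to the right and rows downward; lengths in mm; the calibration is good to about 2 mm. A picture is of the moment at which its call begins: read the wrist's pose just before it. There is no depth.
- workorder.close_job(): hands the job in; it is judged then, once.
The state is a dict: "time": time; "joint_positions": joint angles; "dq": joint speeds; "tau": joint torques, N m; "tool_pos": TCP position; "tcp_rot": TCP orientation; "contact_force": force on the tool from outside, world axes, zero at the start; "moment": the same for the moment, N m; "grip_width": finger opening in mm; "finger_force": force on a finger pad.
Only numpy, scipy, OpenCV 4.12 (cv2) and the standard library are available. Lean on these libraries where they do the work, as an engineer would, in place of code of your own. Each camera call takes 0.05 s, during which the arm holds its last target. There are 200 camera calls.

## Working session

There is one attempt and no reset: what is moved stays moved. The work goes in short steps, Python scripts to look and compute and a shell command to move; the robot and the scene stay as the last step left them, time stands still between calls to the robot, and variables do not carry over. Pictures are saved under pics/ and viewed, at most 10 in all, crops included, and the job is handed in when it is done.

```bash
mkdir -p pics; ls; python3 - <<'E'
from plant import get_obs, vision
import cv2,numpy as np
o=get_obs();print(o['time'],o['tool_pos'],o['tcp_rot'],o['grip_width'])
for n in('scene','top'):
    c=vision.capture(n);cv2.imwrite(f'pics/{n}0.png',c['pixels'][:,:,::-1]);print(n,c['vfov'],c['cx'],c['cy'],np.round(c['pose'],4).tolist(),[k for k in c])
E
```

```text
pics
0.0 [ 159.49533578 -499.74952223  226.0576993 ] [-3.14004284e+00 -2.27848827e-04  3.08767943e-01] 91.71464398635368
scene 48.62123680467611 272.1318236868976 212.2833686888587 [[-0.805, 0.4126, -0.4263, 71.4889], [-0.5929, -0.584, 0.5545, 801.9817], [-0.0202, 0.6991, 0.7147, 872.193], [0.0, 0.0, 0.0, 1.0]] ['pixels', 'vfov', 'cx', 'cy', 'pose']
top 49.19061217601769 281.41709546025396 205.7400939719869 [[-0.0148, 0.9886, -0.1499, 421.2718], [-0.9995, -0.0105, 0.0296, 210.7994], [0.0277, 0.1502, 0.9883, 1028.688], [0.0, 0.0, 0.0, 1.0]] ['pixels', 'vfov', 'cx', 'cy', 'pose']
```

View pics/top0.png

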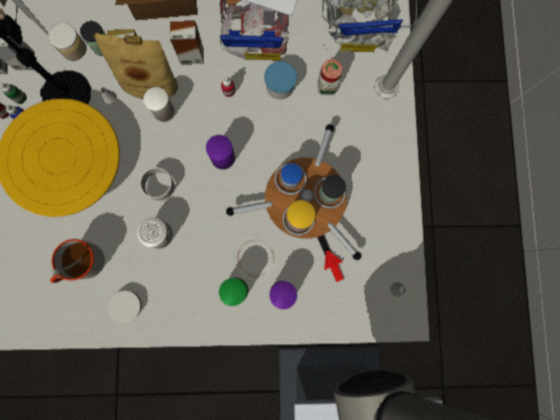

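View pics/scene0.png

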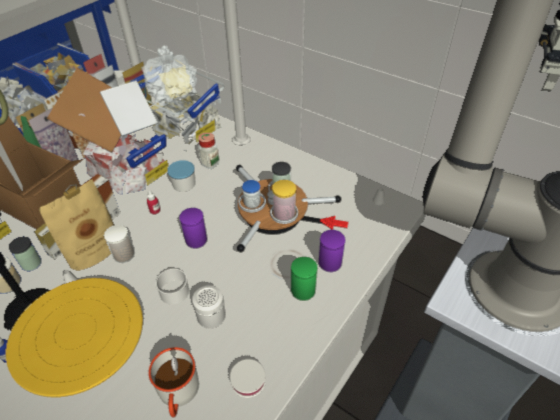

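```bash
cat > h.py <<'E'
from plant import get_obs, vision
import cv2,numpy as np
def cap(n):
    o=get_obs();c=vision.capture(n);c['f']=210/np.tan(np.radians(c['vfov'])/2)
    if n=='wrist':
        from scipy.spatial.transform import Rotation as R
        T=np.eye(4);T[:3,:3]=R.from_euler('xyz',o['tcp_rot']).as_matrix();T[:3,3]=o['tool_pos'];c['pose']=T@c['T_tool_cam']
    return c
def ray(c,p):
    d=np.array([(p[0]-c['cx'])/c['f'],-(p[1]-c['cy'])/c['f'],-1]);d=c['pose'][:3,:3]@d
    return c['pose'][:3,3],d/np.linalg.norm(d)
def plane(c,p,z):
    o,d=ray(c,p);return o+d*(z-o[2])/d[2]
def proj(c,P):
    q=np.linalg.inv(c['pose'])@np.r_[P,1];return np.array([c['cx']+c['f']*q[0]/-q[2],c['cy']+c['f']*q[1]/q[2]])
def tri(c1,p1,c2,p2):
    o1,d1=ray(c1,p1);o2,d2=ray(c2,p2)
    s=np.linalg.lstsq(np.c_[d1,-d2],o2-o1,rcond=None)[0];a=o1+s[0]*d1;b=o2+s[1]*d2
    return (a+b)/2,np.linalg.norm(a-b)
def blobs(c,lo,hi,box,amin=20):
    hsv=cv2.cvtColor(c['pixels'],cv2.COLOR_RGB2HSV);m=cv2.inRange(hsv,lo,hi)
    k=np.zeros_like(m);x0,y0,x1,y1=box;k[y0:y1,x0:x1]=255;m&=k
    n,_,s,ce=cv2.connectedComponentsWithStats(m)
    return m,sorted([(int(s[i,4]),ce[i].round(1).tolist(),s[i,:4].tolist()) for i in range(1,n) if s[i,4]>=amin],reverse=True)
E
python3 - <<'E'
from h import *
t=cap('top');s=cap('scene')
for n,c,b in(('t',t,(215,110,380,290)),('s',s,(220,150,360,260))):
    for nm,lo,hi in(('yel',(18,150,120),(32,255,255)),('blue',(100,150,60),(125,255,255)),('blk',(0,0,0),(180,255,45)),('red',(0,200,120),(6,255,255))):
        print(n,nm,blobs(c,lo,hi,b,12)[1])
m,_=blobs(t,(0,200,120),(6,255,255),(215,110,380,290))
p=np.argwhere(m)[:,::-1].astype(float)
P=np.array([plane(t,q,8)[:2] for q in p]);print('arrow centroid',P.mean(0))
cs=cv2.findContours(m,0,2)[0];h=max(cs,key=cv2.contourArea)
tr=cv2.minEnclosingTriangle(h)[1][:,0];print('tri',tr,[plane(t,q,8)[:2].round(1) for q in tr])
u=cv2.resize(t['pixels'][110:300,210:420],None,fx=3.7,fy=3.1,interpolation=2);cv2.imwrite('pics/top1.png',cv2.resize(t['pixels'][110:300,210:420],None,fx=3,fy=3,interpolation=2)[:,:,::-1])
E
```

```text
t yel [(641, [300.6, 213.9], [286, 200, 30, 29])]
t blue [(322, [291.4, 173.3], [282, 164, 20, 20])]
t blk [(364, [333.5, 185.6], [322, 175, 23, 22]), (84, [323.4, 242.9], [319, 236, 10, 15]), (34, [356.9, 255.4], [354, 252, 7, 7]), (34, [229.7, 211.0], [227, 208, 6, 7]), (32, [330.1, 127.2], [326, 125, 8, 6])]
t red [(253, [333.0, 264.5], [326, 251, 16, 30])]
s yel [(327, [283.8, 188.2], [272, 180, 25, 17])]
s blue [(147, [250.6, 186.0], [243, 181, 16, 11])]
s blk [(83, [274.5, 230.5], [258, 225, 37, 9]), (49, [310.5, 219.1], [302, 217, 17, 5]), (29, [240.0, 247.6], [237, 245, 7, 6]), (13, [337.8, 198.5], [336, 196, 4, 6])]
s red [(126, [332.6, 222.0], [320, 217, 27, 11])]
arrow centroid [443.27675343  67.87284451]
tri [[314.90625 253.6875 ]
 [341.78125 285.9375 ]
 [339.09375 248.3125 ]] [array([467.6, 107.4]), array([396.1,  50. ]), array([478.8,  53.1])]
```

View pics/top1.png

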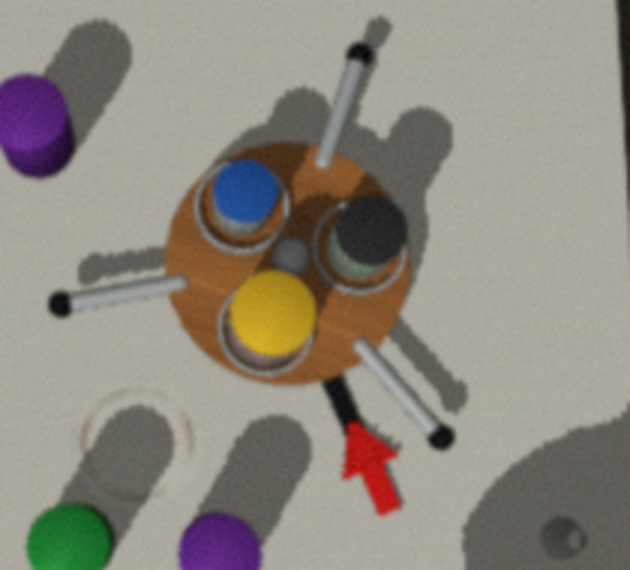

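```bash
cat >> h.py <<'E'
def state(balls=((356.9,255.4),(229.7,211.0),(330.1,127.2)),t=None):
    B=np.array([plane(t,b,40)[:2] for b in balls]);
    from scipy.optimize import least_squares
    r=least_squares(lambda v:np.linalg.norm(B-v,axis=1)-167,B.mean(0));return B,B.mean(0),r.x
E
python3 - <<'E'
from h import *
t=cap('top');s=cap('scene')
B,c,c2=state(t=t);print(B.round(1),c,c2,np.linalg.norm(B-c,axis=1),np.linalg.norm(B-c2,axis=1))
ang=lambda v:np.degrees(np.arctan2(v[1],v[0]))
print('spokes',[ang(b-c).round(1) for b in B])
print('yel',tri(t,(300.6,213.9),s,(283.8,188.2)),'blue',tri(t,(291.4,173.3),s,(250.6,186)))
print('ballleft',tri(t,(229.7,211),s,(240,247.6)),'ballnear',tri(t,(356.9,255.4),s,(337.8,198.5)),'arrow',tri(t,(333,264.5),s,(332.6,222)))
Y=plane(t,(300.6,213.9),134)[:2];print('Y',Y,ang(Y-c),np.linalg.norm(Y-c))
A=np.array([443.28,67.87]);print('arrow',ang(A-c),np.linalg.norm(A-c))
m,_=blobs(t,(0,200,120),(6,255,255),(215,110,380,290))
P=np.array([plane(t,q,8)[:2] for q in np.argwhere(m)[:,::-1]],np.float32);print(cv2.fitLine(P,2,0,.01,.01).T, )
sm,_=blobs(s,(0,200,120),(6,255,255),(220,150,380,260))
Q=np.array([plane(s,q,8)[:2] for q in np.argwhere(sm)[:,::-1]],np.float32);print('scene arrow',Q.mean(0),ang(Q.mean(0)-c))
for nm,p,z in(('green',(233,291),125),('purp',(283,294),125),('noz',(398,289),42),('purp2',(220,146),125),('ringdisc',(255,257),0),('shaker',(152,232),73),('pole',(386,88),0),('bluecup',(280,78),50)): print(nm,plane(t,p,z)[:2].round())
E
```

```text
[[461.2  20. ]
 [560.8 293.6]
 [748.4  69.2]] [590.16281125 127.59909671] [590.57941097 127.84837184] [167.90849514 168.57147894 168.70526237] [168.3880984  168.39906994 168.40124834]
spokes [np.float64(-140.2), np.float64(100.0), np.float64(-20.3)]
yel (array([540.3564314 , 145.6268895 , 128.48180993]), np.float64(1.5242860050031013)) blue (array([629.39153707, 161.02975754, 100.22031178]), np.float64(0.9461809043130804))
ballleft (array([560.45212338, 293.35640476,  40.9448329 ]), np.float64(0.6069159662265992)) ballnear (array([460.35269882,  19.47981715,  39.74437469]), np.float64(2.0383097085516098)) arrow (array([443.07808893,  67.11932781,   3.56578862]), np.float64(0.4876653127878273))
Y [540.27825089 146.41662223] 159.3324493426505 53.315744667863235
arrow -157.87114996477936 158.56268550506255
[[9.2338777e-01 3.8386849e-01 4.4339169e+02 6.7913475e+01]]
scene arrow [440.5833   70.62618] -159.1488040384989
green [393. 280.]
purp [385. 183.]
noz [389. -65.]
purp2 [682. 306.]
ringdisc [462. 241.]
shaker [514. 451.]
pole [858. -73.]
bluecup [861. 180.]
```

```bash
cat >> h.py <<'E'
C=np.array([590.3,127.7])
def tgt(ang,d,r=132,z=26):
    a=np.radians(ang);return np.r_[C+r*np.array([np.cos(a),np.sin(a)])-d*np.array([-np.sin(a),np.cos(a)]),z]
def dp(p,yaw,q):
    x=np.array([np.cos(yaw),np.sin(yaw),0]);y=np.array([x[1],-x[0],0]);v=np.subtract(q,p);return (np.array([v@x,v@y,-v[2]])/1000).round(4)
E
python3 - <<'E'
from h import *
p=[159.58,-500.18,226.7]
print(dp(p,.309,[400,-250,226.7]),tgt(-140.2,38));print(dp([400,-250,226.7],.695,tgt(-140.2,38,z=226.7)))
E
```

```text
[ 0.3051 -0.1652 -0.    ] [464.56240631  72.40029356  26.        ]
[ 0.256  -0.2063 -0.    ]
```

```bash
python3 -m pendant '{"dp":[[0.044,-0.024,0],[0.087,-0.047,0],[0.131,-0.071,0],[0.174,-0.094,0],[0.218,-0.118,0],[0.262,-0.142,0],[0.305,-0.165,0],[0.305,-0.165,0]],"rotation":[[0,0,-0.06],[0,0,-0.12],[0,0,-0.18],[0,0,-0.24],[0,0,-0.3],[0,0,-0.36],[0,0,-0.386],[0,0,-0.386]]}' 0
python3 -m pendant '{"dp":[[0.037,-0.029,0],[0.073,-0.059,0],[0.11,-0.088,0],[0.146,-0.118,0],[0.183,-0.147,0],[0.22,-0.177,0],[0.256,-0.206,0],[0.256,-0.206,0]],"rotation":[[0,0,0],[0,0,0],[0,0,0],[0,0,0],[0,0,0],[0,0,0],[0,0,0],[0,0,0]]}'
```

```text
time: 1.3
tool_pos: [401.6, -248.1, 226.7]
tcp_rot: [-3.142, -0.001, 0.7]
contact_force: [-0.6, -0.3, 0.6]
grip_width: 16.3
finger_force: 0.0
time: 2.3
tool_pos: [464.9, 73.2, 226.6]
tcp_rot: [-3.142, -0.0, 0.698]
contact_force: [-0.3, 0.1, 0.0]
grip_width: 0.3
finger_force: 0.0
```

```bash
python3 -m pendant '{"dp":[[0,0,0.03],[0,0,0.06],[0,0,0.09],[0,0,0.12],[0,0,0.14],[0,0,0.14]],"rotation":[[0,0,0],[0,0,0],[0,0,0],[0,0,0],[0,0,0],[0,0,0]]}'
python3 - <<'E'
from h import *
w=cap('wrist');cv2.imwrite('pics/w1.png',w['pixels'][:,:,::-1]);s=cap('scene');cv2.imwrite('pics/s1.png',cv2.resize(s['pixels'][120:280,210:400],None,fx=3,fy=3)[:,:,::-1])
E
```

```text
time: 3.05
tool_pos: [463.7, 70.2, 85.6]
tcp_rot: [-3.14, 0.003, 0.693]
contact_force: [0.4, 1.0, 0.8]
grip_width: 0.8
finger_force: 0.0
```

View pics/w1.png

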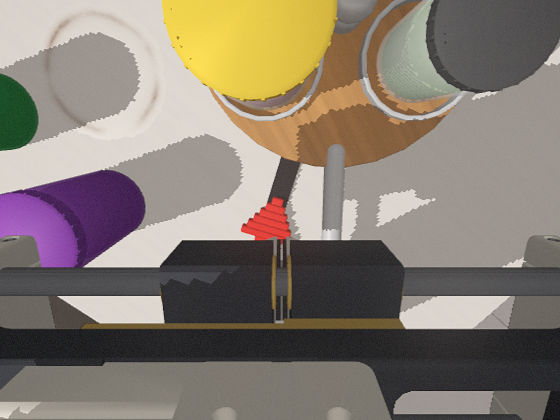

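View pics/s1.png

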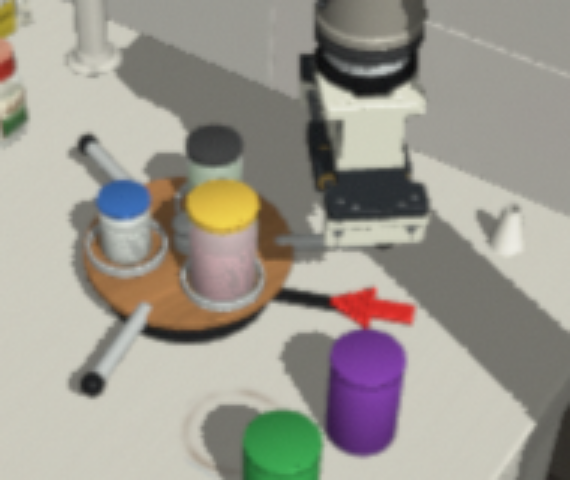

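```bash
python3 - <<'E'
from h import *
w=cap('wrist');w2=dict(w);w2['pose']=w['T_tool_cam']
print(w['T_tool_cam'].round(1).tolist(),w['f'])
for z in(0,-19,-40,-60): print(z,[proj(w2,np.array([9.5,y,z])).round().tolist() for y in(-19,19,38)])
for r in(92,120,150): print(proj(w,tgt(-140.2,0,r,47)).round())
# spoke measured: pixels (335,155),(331,235)
for p in((335,155),(331,235)):
    q=plane(w,p,47)[:2]-C;print(q,np.degrees(np.arctan2(q[1],q[0])),np.linalg.norm(q))
E
```

```text
[[-0.0, 1.0, 0.3, 70.6], [1.0, 0.0, 0.0, 0.4], [0.0, 0.3, -1.0, -158.4], [0.0, 0.0, 0.0, 1.0]] 304.7659228894408
0 [[246.0, 240.0], [315.0, 240.0], [349.0, 240.0]]
-19 [[242.0, 254.0], [319.0, 254.0], [358.0, 254.0]]
-40 [[236.0, 274.0], [325.0, 274.0], [369.0, 274.0]]
-60 [[228.0, 299.0], [333.0, 299.0], [385.0, 299.0]]
[336. 173.]
[334. 214.]
[332. 255.]
[-62.60312506 -50.49147296] -141.1126855338028 80.42723486665926
[-104.9072319   -85.28735457] -140.88962081044207 135.20155381925494
```

```bash
python3 - <<'E'
from h import *
from scipy.spatial.transform import Rotation as R
o=get_obs();s=cap('scene');im=cv2.resize(s['pixels'][120:240,270:400],None,fx=5,fy=5,interpolation=2)
Rm=R.from_euler('xyz',o['tcp_rot']).as_matrix()
for z,c in((0,(255,0,0)),(-19,(0,255,0)),(-66,(0,0,255))):
  for x in(-9.5,9.5):
    for y in(-19,0,19):
      q=(proj(s,o['tool_pos']+Rm@np.array([x,y,z]))-(270,120))*5;cv2.circle(im,tuple(int(v) for v in q),4,c,-1)
cv2.imwrite('pics/s2.png',im[:,:,::-1])
E
```

```text
(no output)
```

View pics/s2.png

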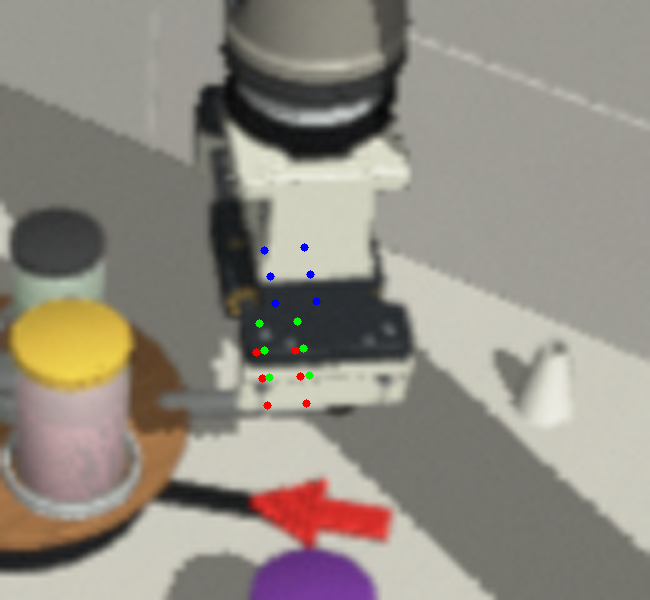

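```bash
python3 -m pendant '{"dp":[[0,0,0.02],[0,0,0.04],[0,0,0.06],[0,0,0.06],[0,0,0.06]],"rotation":[[0,0,0],[0,0,0],[0,0,0],[0,0,0],[0,0,0]]}'
python3 -m pendant '{"dp":[[0,0.003,0],[0,0.006,0],[0,0.009,0],[0,0.012,0],[0,0.012,0]],"rotation":[[0,0,0],[0,0,0],[0,0,0],[0,0,0],[0,0,0]]}'
python3 - <<'E'
from h import *
t=cap('top');print([b for b in blobs(t,(0,0,0),(180,255,45),(215,110,400,290),12)[1]])
s=cap('scene');cv2.imwrite('pics/s3.png',cv2.resize(s['pixels'][120:280,210:400],None,fx=3,fy=3)[:,:,::-1])
# arc plan: rotate from -140.2 by 42 deg in 4 chunks at d=26
a=-140.2
for e in(8,12,24,36,42): print(e,tgt(a+e,26).round(1))
E
```

```text
time: 3.88
tool_pos: [465.5, 71.8, 27.7]
tcp_rot: [3.14, -0.001, 0.695]
contact_force: [0.4, 0.6, 0.2]
grip_width: 0.3
finger_force: 0.0
time: 4.5
tool_pos: [472.6, 62.4, 26.7]
tcp_rot: [3.141, 0.0, 0.695]
contact_force: [0.4, -0.6, 0.4]
grip_width: 0.3
finger_force: 0.0
[(778, [321.1, 273.1], [298, 255, 49, 35]), (534, [329.0, 242.6], [319, 213, 28, 54]), (109, [335.8, 180.6], [326, 176, 19, 17]), (75, [366.6, 208.5], [359, 204, 15, 9]), (31, [229.8, 211.4], [227, 208, 6, 7]), (29, [329.6, 127.2], [326, 125, 7, 6]), (17, [397.9, 212.8], [396, 210, 4, 8])]
8 [482.4  47.4  26. ]
12 [488.2  40.   26. ]
24 [508.7  20.7  26. ]
36 [532.7   6.1  26. ]
42 [545.7   0.8  26. ]
```

View pics/s3.png

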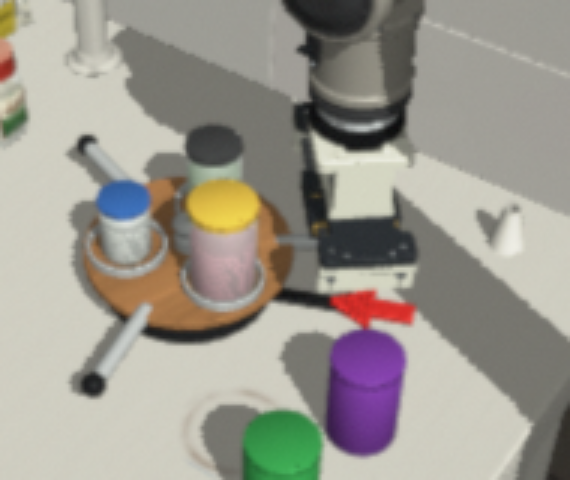

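```bash
python3 -m pendant '{"dp":[[-0.0006,0.0035,0],[-0.0012,0.007,0],[-0.0016,0.0104,0],[-0.002,0.0139,0],[-0.0023,0.0175,0],[-0.0024,0.021,0],[-0.0025,0.0245,0],[-0.0025,0.028,0]],"rotation":[[0,0,-0.026],[0,0,-0.052],[0,0,-0.079],[0,0,-0.105],[0,0,-0.131],[0,0,-0.157],[0,0,-0.183],[0,0,-0.209]]}'
python3 - <<'E'
from h import *
t=cap('top');print([b for b in blobs(t,(0,0,0),(180,255,45),(215,110,400,290),12)[1]],blobs(t,(18,150,120),(32,255,255),(215,110,380,290))[1])
E
```

```text
time: 5.6
tool_pos: [488.6, 39.3, 26.7]
tcp_rot: [3.142, 0.0, 0.906]
contact_force: [-0.2, 1.8, 0.9]
grip_width: 0.4
finger_force: 0.5
[(1047, [339.0, 268.2], [315, 236, 47, 54]), (623, [344.5, 229.6], [334, 200, 28, 56]), (147, [334.4, 176.8], [324, 171, 19, 15]), (93, [370.9, 196.8], [363, 192, 18, 9]), (31, [392.1, 287.6], [386, 285, 13, 5]), (30, [234.3, 226.6], [232, 224, 6, 6]), (28, [314.3, 123.7], [311, 121, 7, 6])] [(649, [306.2, 215.1], [292, 201, 29, 29])]
```

```bash
python3 -m pendant '{"dp":[[-0.0006,0.0035,0],[-0.0012,0.007,0],[-0.0016,0.0104,0],[-0.002,0.0139,0],[-0.0023,0.0175,0],[-0.0024,0.021,0],[-0.0025,0.0245,0],[-0.0025,0.028,0]],"rotation":[[0,0,-0.026],[0,0,-0.052],[0,0,-0.079],[0,0,-0.105],[0,0,-0.131],[0,0,-0.157],[0,0,-0.183],[0,0,-0.209]]}'
python3 -m pendant '{"dp":[[-0.0006,0.0035,0],[-0.0012,0.007,0],[-0.0016,0.0104,0],[-0.002,0.0139,0],[-0.0023,0.0175,0],[-0.0024,0.021,0],[-0.0025,0.0245,0],[-0.0025,0.028,0]],"rotation":[[0,0,-0.026],[0,0,-0.052],[0,0,-0.079],[0,0,-0.105],[0,0,-0.131],[0,0,-0.157],[0,0,-0.183],[0,0,-0.209]]}'
python3 - <<'E'
from h import *
t=cap('top');b=blobs(t,(0,0,0),(180,255,45),(215,90,400,290),12)[1];print(b)
for x in b:
    q=plane(t,x[1],40)[:2]-C;r=np.linalg.norm(q)
    if abs(r-167)<6: print(np.degrees(np.arctan2(q[1],q[0])),r)
E
```

```text
time: 6.65
tool_pos: [509.1, 20.1, 26.7]
tcp_rot: [-3.142, 0.0, 1.115]
contact_force: [-0.6, 0.9, -0.1]
grip_width: 0.3
finger_force: 0.5
time: 7.65
tool_pos: [533.1, 5.5, 26.7]
tcp_rot: [-3.141, 0.0, 1.323]
contact_force: [-1.4, 0.1, 0.2]
grip_width: 0.1
finger_force: 0.5
[(1951, [367.0, 231.9], [345, 166, 49, 124]), (286, [393.8, 277.7], [385, 258, 15, 32]), (184, [328.1, 169.8], [318, 163, 19, 18]), (77, [323.4, 243.0], [319, 236, 10, 15]), (50, [352.6, 221.5], [350, 215, 6, 13]), (43, [252.5, 253.3], [249, 250, 8, 7]), (25, [283.2, 125.9], [280, 124, 7, 5])]
136.09069468210387 168.68931134829472
16.133409191356463 168.3703499151437
```

```bash
python3 -m pendant '{"dp":[[-0.0006,0.0035,0],[-0.0012,0.007,0],[-0.0016,0.0104,0],[-0.002,0.0139,0],[-0.002,0.0139,0],[-0.002,0.0139,0]],"rotation":[[0,0,-0.026],[0,0,-0.052],[0,0,-0.079],[0,0,-0.105],[0,0,-0.105],[0,0,-0.105]]}'
python3 - <<'E'
from h import *
for k in range(2):
  t=cap('top');b=blobs(t,(0,0,0),(180,255,45),(215,90,400,290),12)[1]
  for x in b:
    q=plane(t,x[1],40)[:2]-C;r=np.linalg.norm(q)
    if abs(r-167)<6: print(np.degrees(np.arctan2(q[1],q[0])),r)
m,_=blobs(t,(0,200,120),(6,255,255),(215,110,380,290))
P=np.array([plane(t,q,8)[:2] for q in np.argwhere(m)[:,::-1]],np.float32);l=cv2.fitLine(P,2,0,.01,.01).ravel();q=P.mean(0)-C;print(len(P),np.degrees(np.arctan2(q[1],q[0])),np.degrees(np.arctan2(l[1],l[0])))
y=blobs(t,(18,150,120),(32,255,255),(215,110,380,290))[1][0][1];q=plane(t,y,134)[:2]-C;print('Y',y,np.degrees(np.arctan2(q[1],q[0])))
E
```

```text
time: 8.45
tool_pos: [546.1, 0.1, 26.7]
tcp_rot: [3.141, 0.0, 1.427]
contact_force: [0.2, -0.4, 0.6]
grip_width: 0.5
finger_force: 0.0
142.33612156116493 168.83593600078535
22.571345232008788 168.21618226435217
142.3797544131616 169.00533913519894
22.571345232008788 168.21618226435217
247 -157.8703377925988 23.041462
Y [319.7, 213.3] -158.85357294269974
```

```bash
python3 -m pendant '{"dp":[[0,-0.004,0],[0,-0.009,0],[0,-0.015,0],[0,-0.015,-0.04],[0,-0.015,-0.08],[0,-0.015,-0.13],[0,-0.015,-0.18],[0,-0.015,-0.2]],"rotation":[[0,0,0],[0,0,0],[0,0,0],[0,0,0],[0,0,0],[0,0,0],[0,0,0],[0,0,0]]}'
python3 -m pendant '{"dp":[[-0.04,-0.02,0],[-0.08,-0.04,0],[-0.12,-0.06,0],[-0.16,-0.08,0],[-0.16,-0.08,0],[-0.16,-0.08,0]],"rotation":[[0,0,0],[0,0,0],[0,0,0],[0,0,0],[0,0,0],[0,0,0]]}'
python3 - <<'E'
from h import *
t=cap('top');b=blobs(t,(0,0,0),(180,255,45),(215,90,400,290),12)[1]
for x in b:
    q=plane(t,x[1],40)[:2]-C;r=np.linalg.norm(q)
    if abs(r-167)<6: print(np.degrees(np.arctan2(q[1],q[0])),r)
cv2.imwrite('pics/t5.png',cv2.resize(t['pixels'][110:300,210:420],None,fx=3,fy=3,interpolation=2)[:,:,::-1])
s=cap('scene')
y=blobs(s,(18,150,120),(32,255,255),(220,150,360,260))[1];print(y)
y2=blobs(t,(18,150,120),(32,255,255),(215,110,380,290))[1];P,_=tri(t,y2[0][1],s,y[0][1]);q=P[:2]-C;print(P,np.degrees(np.arctan2(q[1],q[0])))
E
```

```text
time: 9.55
tool_pos: [531.7, 2.4, 230.0]
tcp_rot: [3.136, 0.0, 1.427]
contact_force: [0.2, -0.5, -0.6]
grip_width: 0.3
finger_force: 0.0
time: 10.3
tool_pos: [429.0, -144.1, 226.8]
tcp_rot: [3.141, -0.0, 1.426]
contact_force: [0.6, 1.1, -1.1]
grip_width: 0.2
finger_force: 0.0
142.33612156116493 168.83593600078535
-97.88754663039602 168.592028779292
22.50891946639514 168.6427825606735
[(296, [292.4, 179.6], [281, 172, 23, 16])]
[541.36661925 107.90485721 127.5195722 ] -157.9750676788756
```

View pics/t5.png

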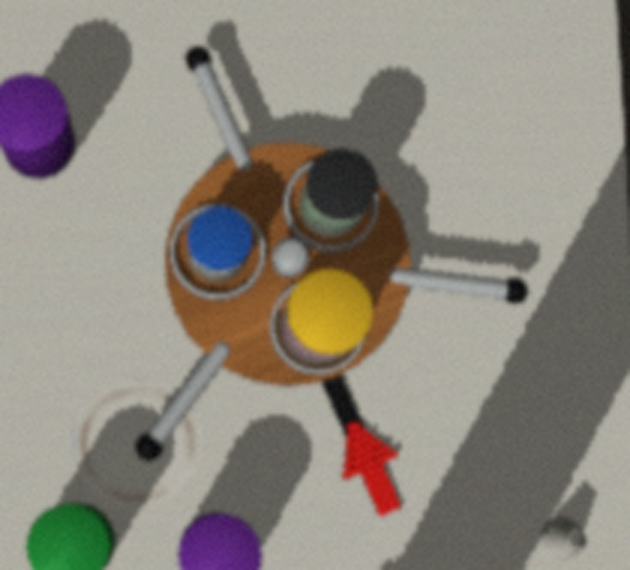

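The crop shows the yellow lid at about (330,312) and the arrow at about (370,465). The spokes put the jar at -157.7° and the arrow lies at about -157.6°, so they agree. All the jars stand and the arm is clear.

```bash
python3 -c "
from plant import workorder;print(workorder.close_job())"
```

```text
the job is handed in; nothing more can be done
None
```

The job is handed in: I turned the carousel about 42° anticlockwise by one spoke, and the yellow-lidded jar now stands in front of the red arrow's tip to within about half a degree, by the camera measurements; the jars stand in their collars, and the other things near the carousel look unmoved.

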